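Sweep the gluing board clear and give the leaning spray can a press

TASK

Get the grey gluing board ready: take the scraper block from its rubber mat and sweep the three wooden offcuts along the board into the steel tray at its end with it (not with the fingers), then stand the scraper back fully on its mat, upright and in line with the mat. Only after that, press the white cap of the leaning spray can gently all the way down and let it spring back up, without knocking the lamp that hangs over it. Leave the sandpaper roll, the cup and the glue bottle as they stand.

Things in the scene. Friction and masses are not known exactly. Their poses are not given: they have to be found in the camera images.
- board: fixed grey board, 160 mm (its x) by 250 mm (its y), flat top 60 mm above the bench; origin at the middle of its underside, z up. At its -y end an open steel tray is attached, as wide as the board, which catches what is swept over that end
- tray_floor (a point): middle of the tray's floor (4 mm above the bench), axes as the board's; it lies 175 mm from the board's origin along -y. The tray is 174 mm (x) by 97 mm (y) inside, with thin walls 45 mm high above the bench on three sides; its fourth side is the board's end face
- offcut1: loose wooden offcut, 60 by 16 by 10 mm, 14 g, lying on the board; origin at the middle of its underside, x along its length
- offcut2: loose wooden offcut, the same size as the first; origin at the middle of its underside, x along its length
- offcut3: loose wooden offcut, the same size as the first; origin at the middle of its underside, x along its length
- mat: fixed flat black rubber mat, 190 mm (its x) by 90 mm (its y), 4 mm thick; origin at the middle of its underside. The scraper's place
- scraper: loose wooden scraper block with a steel sole, standing on the mat, 0.25 kg: base 140 mm (its x) by 34 mm (its y) by 22 mm high; on the base a grip ridge 100 mm (x) by 24 mm (y) that rises from 22 to 62 mm; origin at the middle of its underside, z up. Grip the ridge across its 24 mm; the long 140 mm side faces push the offcuts
- stand: fixed steel cradle that holds an aluminium spray can (66 mm across) leaning 35 degrees from vertical, its top towards the stand's -x. Origin on the bench straight below the middle of the can's cap top; the base plate runs from 15 to 215 mm along +x and is 150 mm wide; a 14 mm post at x 190, y 60 mm carries the lamp
- cap_top (a point): middle of the top face of the spray can's white sprung cap (36 mm across, 24 mm high), 215 mm above the bench; its z axis points out of the can along the can's axis, 35 degrees from vertical, and the cap is pressed along -z
- cap (a joint): how far the cap is pressed, m: 0 up, 0.008 fully down; the spring needs about 1.4 N to start and 5 N when fully down
- lamp: fixed lamp bar over the cap, 40 mm (x) by 140 mm (y) by 18 mm high, too low for a gripper that comes straight down on the cap; origin at the middle of its underside, 122 mm above the cap's top and 25 mm from it along the stand's +x; an arm leads from its +y end to the post
- roll: bystander: upright brown roll of sandpaper, 90 mm across, 110 mm high; origin at the middle of its underside
- cup: bystander: white cup, 74 mm across, 90 mm high; origin at the middle of its underside
- glue: bystander: white glue bottle, 64 mm across, 150 mm high; origin at the middle of its underside

How it is judged:
By the outcome, as a careful person would: the job done as asked, in the order asked, and still so for the second after the job is handed in, with the robot touching nothing.
It also fails if it takes over 67 s, if anything falls off the work surface, if the arm or the gripper's body presses on something with over 40 N, if the wrist force passes 120 N, or if a joint passes its speed limit or range.

ROBOT

A 6-joint arm with a two-finger parallel gripper is mounted at the origin on the work surface. World frame = base frame: x ahead of the robot, y to its left, z up, the work surface at z = 0. Lengths are in m, angles in rad, forces in N, time in s.
With the tool pointing down it reaches from about 0.35 to 0.975 m from the base axis. Payload 4.9 kg.
Tool frame: the origin (TCP) lies at the very end of the fingers, on their centre line; the grasp point (between the pads) lies 19 mm behind it; z points along the fingers, y is the direction in which the jaws open and shut (so a half turn about z gives the same grasp; the last joint's range is limited). The gripper opens to 85 mm and grips with 20 to 120 N. Pads are 22 mm wide; open, the fingers measure 114 mm over their backs; the gripper's body (76 mm by 85 mm) begins 54 mm behind the grasp point. The pads swing forward as they close: fully open they stand 13 mm farther back than shut.
Start: joints at [-0.119, 0.053, 1.613, -0, 1.476, -0.119], TCP at [0.625, 0, 0.231] pointing down, gripper open.
Joint ranges: [-3.01, 3.01], [-1.01, 2.22], [0.06, 2.58], [-1.02, 4.17], [0.09, 2.62], [-3.14, 3.14]. Speed limits (rad/s): [2.57, 2.57, 3.14, 3.14, 3.14, 3.14].

INTERFACE

Orientations are given as a unit quaternion [w, x, y, z].
In Python, from plant import state, eyes, job_done gives the robot as it stands.
- The arm moves only by the tool apply_moves, never from a script. Its argument "commands" is a list of rows, each an object with "linear": the shift along the tool's x, y, z in m, a list of three; "delta_rot": the turn, a rotation vector about the tool's x, y, z in degrees, a list of three; "fingers": the closure in counts, from 0 (fully open) to 255 (shut). In form: [{"linear": [x, y, z], "delta_rot": [wx, wy, wz], "fingers": fingers}, ...]. A call has exactly 8 rows; each row is the pose to reach, as a shift and turn from the pose commanded when the call began, along the tool's axes at that moment; what a row does not reach only later rows make up. A row lasts 1/10 s, in which the tool goes at most 50 mm and 8.59 degrees, less where a joint would pass 70% of its speed; a pose out of reach is approached as far as the arm can. A call with a gripper value outside its range is refused whole. The fingers move at their own pace and stop on an object; the grip force is fixed at half the most. Time passes only in rows, so rows that repeat a pose let the fingers close, or fill a call up. It gives the time, the measured TCP pose, the force and the opening at its end, in the units of the state.
- state(): the state, without advancing time (a new reading comes with each control period).
- eyes.grab_frame(name): name is "scene" or "side" or "wrist"; returns the picture (400x640x3 uint8, red, green, blue); there is no depth.
- eyes.camera_params(name): a dict with "fx", "fy", "cx", "cy" (pixels), "k1" (the pictures are not rectified: a ray, as slopes to the right and down, at radius r is drawn at 1 + k1 r^2 times it, then the intrinsics apply), "position" and "rotation" of the camera in the world; the wrist camera has in their place "T_tool_cam" (4x4, takes a point from camera to tool coordinates, whose origin is the TCP and whose axes are the flange's). Camera axes: x right, y down, z forward; pixel columns grow to the right and rows downward; lengths in m; the calibration is good to about 2 mm. A picture is of the moment at which its call begins: read the wrist's pose just before it. camera_params takes no time and is no camera call.
- job_done(): hands the job in, once; it reports no verdict.
The state is a dict: "time": time; "joint_pos": joint angles; "joint_vel": joint speeds; "joint_efforts": joint torques, N m; "tool_pos": TCP position; "tool_rot": TCP orientation; "contact_force": force on the tool from outside, world axes, zero at the start; "ft_torque": the same for the moment, N m; "gripper_width": opening from 0.0 (shut) to 1.0 (fully open).
Only numpy, scipy, OpenCV 4.12 (cv2) and the standard library are available. Lean on these libraries where they do the work, as an engineer would, in place of code of your own. Each camera call takes 0.05 s, during which the arm holds its last target.

## Working session

There is one attempt and no reset: what is moved stays moved. The work goes in short steps, Python scripts to look and compute and a tool call to move; the robot and the scene stay as the last step left them, time stands still between calls to the robot, and variables do not carry over. Pictures are saved under pics/ and viewed, and the job is handed in when it is done.

Besides the shell and the picture viewer there is one more tool, called after ">>>" as name([rows], argument=value, ...), one row to a line, values as JSON. apply_moves: Moves the arm, as the interface text tells. Its arguments: {"type":"object","properties":{"commands":{"type":"array","items":{"type":"object","properties":{"linear":{"type":"array","items":{"type":"number"}},"delta_rot":{"type":"array","items":{"type":"number"}},"fingers":{"type":"number"}}}}},"required":["commands"]}

```bash
ls; mkdir -p pics
python3 - <<'E'
from plant import state, eyes
import cv2, json
s=state(); print(s)
for n in ["scene","side","wrist"]:
    print(n, eyes.camera_params(n))
    im=eyes.grab_frame(n); cv2.imwrite(f"pics/{n}0.png", im[:,:,::-1])
E
```

```text
pics
{'time': 0.0, 'joint_pos': array([-1.19000113e-01,  5.33366997e-02,  1.61429782e+00, -1.48053930e-05,
        1.47596329e+00, -1.18968465e-01]), 'joint_vel': array([-6.33202724e-04,  2.49313421e-03, -7.29902477e-04, -1.72518264e-03,
       -8.47094828e-05, -5.26847579e-04]), 'joint_efforts': array([ 2.70554956e-04, -3.93670499e+01, -3.70175600e+01, -1.62778279e-04,
        6.93513779e-03, -6.06393527e-06]), 'tool_pos': array([6.24385162e-01, 6.97096176e-05, 2.30073217e-01]), 'tool_rot': array([-7.83515107e-04,  7.07117114e-01,  7.07095737e-01, -6.25557112e-04]), 'contact_force': array([ 0.04889759, -0.53626035, -0.28741554]), 'ft_torque': array([ 0.00387226, -0.00246879, -0.0089088 ]), 'gripper_width': 1.0013617615122714}
scene {'fx': 427.0516139360373, 'fy': 427.0516139360373, 'cx': 322.51077235441244, 'cy': 195.44220205139493, 'k1': -0.0928313525852802, 'position': array([ 1.32492002, -0.31947508,  1.0104949 ]), 'rotation': array([-0.3144265 ,  0.77096415,  0.51530617, -0.20300199])}
side {'fx': 459.15344853983197, 'fy': 459.15344853983197, 'cx': 326.1883263489189, 'cy': 203.07364070594548, 'k1': 0.04142291694699983, 'position': array([0.45592501, 0.8648336 , 0.78476742]), 'rotation': array([ 0.03507317, -0.07326753,  0.8789785 , -0.46989205])}
wrist {'fx': 360.03488338637686, 'fy': 360.03488338637686, 'cx': 316.9654985806118, 'cy': 196.70548250621735, 'k1': -0.017341333467784114, 'T_tool_cam': array([[-4.69066718e-04, -9.63863690e-01, -2.66395510e-01,
         6.82875981e-02],
       [ 9.99999496e-01, -2.15552786e-04, -9.80883568e-04,
        -4.89823257e-04],
       [ 8.88015761e-04, -2.66395835e-01,  9.63863305e-01,
        -1.42152285e-01],
       [ 0.00000000e+00,  0.00000000e+00,  0.00000000e+00,
         1.00000000e+00]])}
```

View pics/scene0.png

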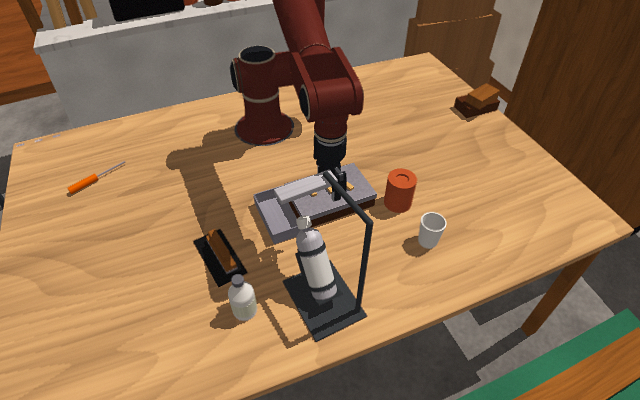

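View pics/side0.png

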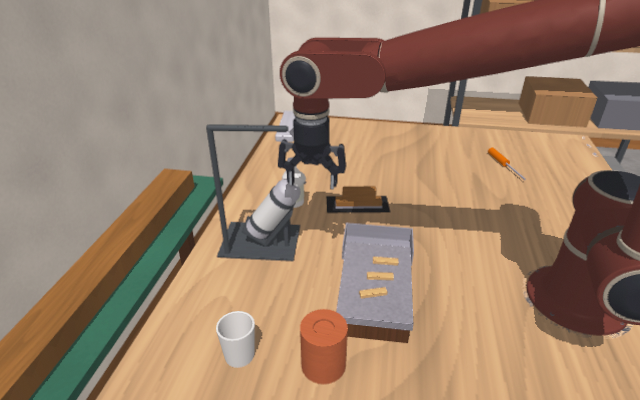

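View pics/wrist0.png

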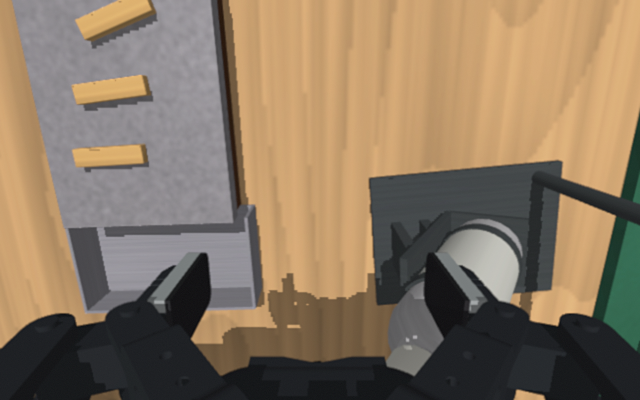

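```bash
cat > h.py <<'E'
import numpy as np, cv2
from scipy.spatial.transform import Rotation as R
from plant import state, eyes
def q2R(q): return R.from_quat([q[1],q[2],q[3],q[0]]).as_matrix()
def cam(name, st=None):
    p=eyes.camera_params(name)
    if name=="wrist":
        T=np.array(p["T_tool_cam"]); Rt=q2R(st["tool_rot"])
        return p, Rt@T[:3,:3], Rt@T[:3,3]+np.array(st["tool_pos"])
    return p, q2R(p["rotation"]), np.array(p["position"])
def ray(c,uv):
    p,Rm,o=c
    K=np.array([[p["fx"],0,p["cx"]],[0,p["fy"],p["cy"]],[0,0,1]])
    d=np.array([p["k1"],0,0,0,0.])
    n=cv2.undistortPoints(np.array(uv,float).reshape(-1,1,2),K,d).reshape(-1,2)
    return o,(np.c_[n,np.ones(len(n))]@Rm.T)
def plane(c,uv,z):
    o,d=ray(c,uv); return o+d*((z-o[2])/d[:,2])[:,None]
def proj(c,X):
    p,Rm,o=c; X=(np.atleast_2d(X)-o)@Rm; n=X[:,:2]/X[:,2:]; r2=(n**2).sum(1,keepdims=True)
    n=n*(1+p["k1"]*r2); return n*p["fx"]+[p["cx"],p["cy"]]
def tri(c1,uv1,c2,uv2):
    o1,d1=ray(c1,[uv1]);o2,d2=ray(c2,[uv2]);d1=d1[0]/np.linalg.norm(d1);d2=d2[0]/np.linalg.norm(d2)
    A=np.c_[d1,-d2]; t=np.linalg.lstsq(A,o2-o1,rcond=None)[0]
    a=o1+d1*t[0];b=o2+d2*t[1]; return (a+b)/2,np.linalg.norm(a-b)
def rects(mask,amin=100):
    cs,_=cv2.findContours(mask.astype(np.uint8),cv2.RETR_EXTERNAL,cv2.CHAIN_APPROX_NONE)
    return [c.reshape(-1,2) for c in cs if cv2.contourArea(c)>amin]
E
python3 - <<'E'
from h import *
import pickle
st={'tool_pos':np.array([6.24385162e-01, 6.97096176e-05, 2.30073217e-01]),'tool_rot':[-7.83515107e-04,7.07117114e-01,7.07095737e-01,-6.25557112e-04]}
w=cam("wrist",st); s=cam("scene"); d=cam("side")
print("board/tray corners wrist", plane(w,[[66,227],[238,222]],.06).round(4).tolist())
print("tray outer", plane(w,[[85,311],[262,305],[252,205]],.045).round(4).tolist())
im=cv2.imread("pics/wrist0.png"); hsv=cv2.cvtColor(im,cv2.COLOR_BGR2HSV)
m=(hsv[...,1]>70)&(hsv[...,2]>150); m[:,170:]=0;m[:,:60]=0; m[170:]=0
for c in rects(m):
    g=plane(w,c,.07)[:,:2]; r=cv2.minAreaRect((g*1000).astype(np.float32)); print("off",c.mean(0),r)
# base plate corners of stand
print("stand plate", plane(w,[[370,178],[561,161],[551,290],[376,304]],.008).round(4).tolist())
for n in["scene","side"]:
    im=cv2.imread(f"pics/{n}0.png")
    x0,y0,x1,y1={"scene":(170,150,490,350),"side":(190,110,430,390)}[n]
    k=2.5 if n=="scene" else 2.1
    cv2.imwrite(f"pics/{n}0z.png",cv2.resize(im[y0:y1,x0:x1],None,fx=k,fy=k,interpolation=cv2.INTER_CUBIC))
E
```

```text
board/tray corners wrist [[0.3895, -0.0472, 0.06], [0.5507, -0.042, 0.06]]
tray outer [[0.3804, -0.1462, 0.045], [0.5665, -0.1379, 0.045], [0.5615, -0.0302, 0.045]]
off [107.89880952 155.25      ] ((445.024658203125, 21.299497604370117), (59.7838020324707, 16.39588737487793), 3.343245506286621)
off [108.93181818  89.10227273] ((454.17431640625, 75.25314331054688), (59.8473014831543, 15.635897636413574), 7.135547637939453)
off [112.26506024  15.60240964] ((465.5132141113281, 130.84140014648438), (59.6884765625, 15.46777629852295), 20.572372436523438)
stand plate [[0.678, -0.0122, 0.008], [0.8739, 0.0059, 0.008], [0.8895, -0.1424, 0.008], [0.6906, -0.1598, 0.008]]
```

View pics/scene0z.png

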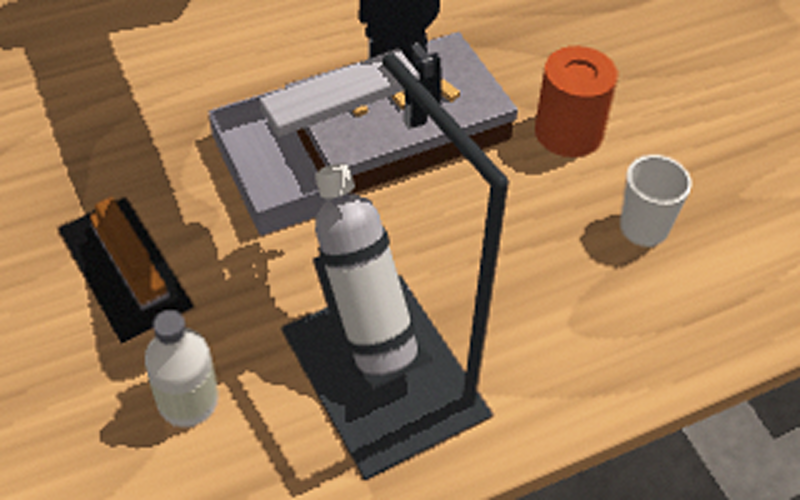

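View pics/side0z.png

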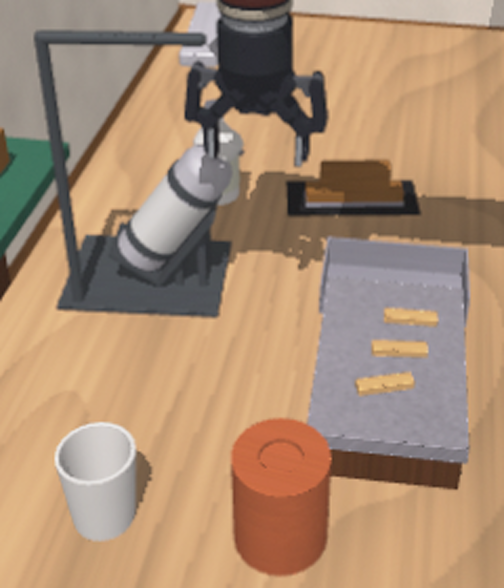

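Run:
```python
from h import *
s=cam("scene"); d=cam("side")
zs=lambda pts:[[170+x/2.5,150+y/2.5] for x,y in pts]
zd=lambda pts:[[190+x/2.1,110+y/2.1] for x,y in pts]
pr=lambda n,a:print(n,a.round(3).tolist())
pr("board far corners side",plane(d,zd([(312,438),(467,447)]),.06))
pr("board far corners scene",plane(s,zs([(458,33),(518,112)]),.06))
pr("mat side",plane(d,zd([(288,182),(413,181),(420,214),(287,214)]),.004))
pr("mat scene",plane(s,zs([(58,228),(112,198),(192,305),(122,342)]),.004))
pr("scraper sole side",plane(d,zd([(305,205),(402,207)]),.004))
pr("ridge top side",plane(d,zd([(320,162),(391,162),(391,170),(320,170)]),.066))
pr("ridge top scene",plane(s,zs([(92,206),(108,198),(165,290),(150,303)]),.066))
pr("cup base side",plane(d,zd([(100,535)]),0)); pr("cup scene rim",plane(s,zs([(659,180)]),.09))
pr("roll top scene",plane(s,zs([(578,72)]),.11)); pr("roll top side",plane(d,zd([(281,462)]),.11))
pr("glue base scene",plane(s,zs([(188,425)]),0)); pr("glue cap scene",plane(s,zs([(170,322)]),.15))
pr("cap side/scene tri",tri(s,zs([(336,178)])[0],d,zd([(214,165)])[0])[0])
print(proj(s,[.669,-.087,.215]),zs([(336,178)]))
print(proj(d,[.669,-.087,.215]))
u=np.array([.9958,.092]);v=np.array([-.092,.9958]);o=np.array([.669,-.087])
L=[np.r_[o+(.025+a)*u+b*v,z] for z in(.337,.355) for a in(-.02,.02) for b in(-.07,.07)]
print("lamp scene zoom",((proj(s,L)-[170,150])*2.5).round())
```

```text
board far corners side [[0.532, 0.213, 0.06], [0.382, 0.198, 0.06]]
board far corners scene [[0.384, 0.197, 0.06], [0.545, 0.203, 0.06]]
mat side [[0.642, -0.324, 0.004], [0.459, -0.359, 0.004], [0.444, -0.274, 0.004], [0.63, -0.242, 0.004]]
mat scene [[0.464, -0.365, 0.004], [0.442, -0.294, 0.004], [0.629, -0.246, 0.004], [0.647, -0.33, 0.004]]
scraper sole side [[0.608, -0.268, 0.004], [0.471, -0.287, 0.004]]
ridge top side [[0.591, -0.289, 0.066], [0.492, -0.306, 0.066], [0.49, -0.285, 0.066], [0.588, -0.268, 0.066]]
ridge top scene [[0.5, -0.319, 0.066], [0.495, -0.3, 0.066], [0.643, -0.272, 0.066], [0.653, -0.291, 0.066]]
cup base side [[0.721, 0.311, 0.0]]
cup scene rim [[0.727, 0.286, 0.09]]
roll top scene [[0.553, 0.276, 0.11]]
roll top side [[0.55, 0.29, 0.11]]
glue base scene [[0.768, -0.29, 0.0]]
glue cap scene [[0.741, -0.281, 0.15]]
cap side/scene tri [0.68, -0.078, 0.19]
[[303.12208621 216.33802571]] [[304.4, 221.2]]
[[301.55328345 175.28540178]]
lamp scene zoom [[261. 106.]
 [400.  56.]
 [280. 136.]
 [422.  83.]
 [260.  92.]
 [401.  42.]
 [278. 121.]
 [422.  69.]]
```

>>> apply_moves([
  {"linear": [0,-0.045,-0.01],"delta_rot": [0,0,-8],"fingers": 0},
  {"linear": [0,-0.09,-0.02],"delta_rot": [0,0,-16],"fingers": 0},
  {"linear": [-0.045,-0.1,-0.02],"delta_rot": [0,0,-24],"fingers": 0},
  {"linear": [-0.09,-0.1,-0.02],"delta_rot": [0,0,-32],"fingers": 0},
  {"linear": [-0.135,-0.1,-0.02],"delta_rot": [0,0,-40],"fingers": 0},
  {"linear": [-0.18,-0.1,-0.02],"delta_rot": [0,0,-48],"fingers": 0},
  {"linear": [-0.225,-0.1,-0.02],"delta_rot": [0,0,-56],"fingers": 0},
  {"linear": [-0.27,-0.09,-0.02],"delta_rot": [0,0,-64],"fingers": 0},
])

```text
time: 0.95
tool_pos: [0.5341, -0.2718, 0.2512]
tool_rot: [-0.0, 0.223, 0.975, 0.0]
contact_force: [0.4, -0.1, 0.4]
gripper_width: 1.001
```

>>> apply_moves([
  {"linear": [0,0,0],"delta_rot": [0,0,-8],"fingers": 0},
  {"linear": [0,0,0],"delta_rot": [0,0,-16],"fingers": 0},
  {"linear": [0,0,0],"delta_rot": [0,0,-24],"fingers": 0},
  {"linear": [0,0,0],"delta_rot": [0,0,-32],"fingers": 0},
  {"linear": [0,0,0],"delta_rot": [0,0,-36],"fingers": 0},
  {"linear": [0,0,0],"delta_rot": [0,0,-36],"fingers": 0},
  {"linear": [0,0,0],"delta_rot": [0,0,-36],"fingers": 0},
  {"linear": [0,0,0],"delta_rot": [0,0,-36],"fingers": 0},
])

```text
time: 1.75
tool_pos: [0.5349, -0.2699, 0.2511]
tool_rot: [-0.0, -0.087, 0.996, 0.0]
contact_force: [-0.3, 0.0, 0.3]
gripper_width: 1.0
```

Run:
```python
from h import *
import json
s=state(); print(s["time"],s["tool_pos"],s["tool_rot"],s["joint_pos"].round(3))
im=eyes.grab_frame("wrist"); cv2.imwrite("pics/w1.png",im[:,:,::-1])
json.dump({k:list(map(float,s[k])) for k in("tool_pos","tool_rot")},open("w1.json","w"))
for n in("scene","side"): cv2.imwrite(f"pics/{n}1.png",eyes.grab_frame(n)[:,:,::-1])
```

```text
1.75 [ 0.53489984 -0.26991118  0.25110502] [-1.55529595e-04 -8.66572179e-02  9.96238169e-01  1.13294999e-04] [-0.591 -0.019  1.652 -0.     1.508 -2.336]
```

View pics/w1.png

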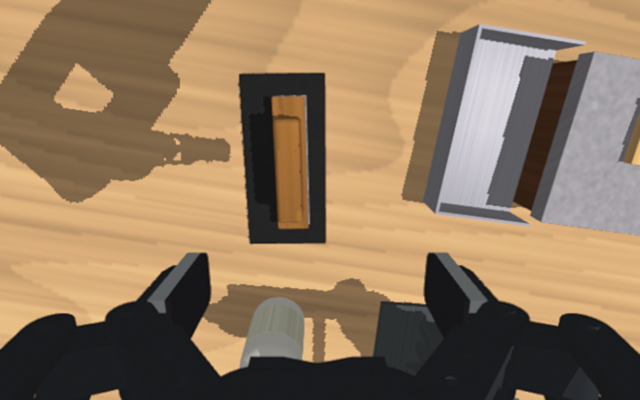

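View pics/scene1.png

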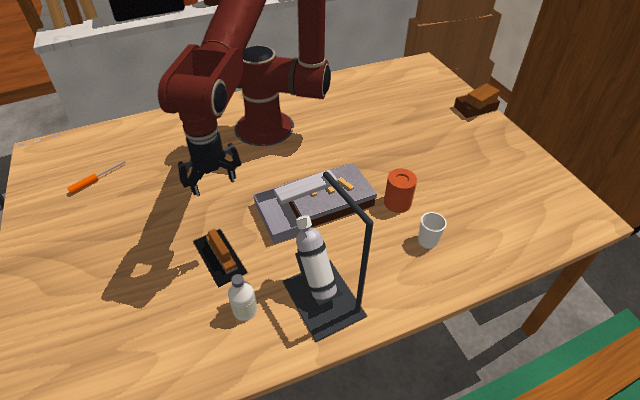

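View pics/side1.png

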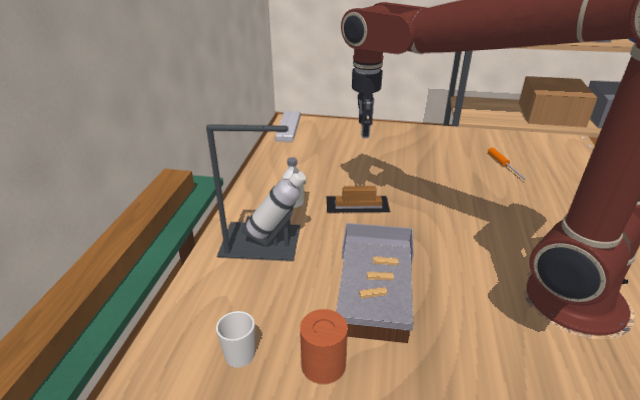

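Run:
```python
import cv2
im=cv2.imread("pics/w1.png")
cv2.imwrite("pics/w1z.png",cv2.resize(im[60:260,220:345],None,fx=3,fy=3,interpolation=cv2.INTER_NEAREST))
```

```text
(no output)
```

View pics/w1z.png

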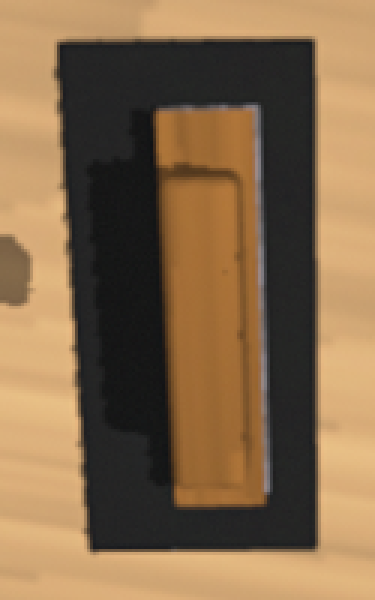

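```bash
cat > m1.py <<'E'
from h import *
import json
st=json.load(open("w1.json")); w=cam("wrist",st)
z=lambda p:[[220+(x)/3-.5,60+(y)/3-.5] for x,y in p]
def rep(n,pts,h):
    g=plane(w,z(pts),h)[:,:2]; c=g.mean(0)
    # order: UL,UR,LR,LL in image; long axis = U->L
    long=((g[2]+g[3])-(g[0]+g[1]))/2; sh=((g[0]+g[3])-(g[1]+g[2]))/2
    print(n,"c",c.round(4),"len",np.linalg.norm(long).round(4),"wid",np.linalg.norm(sh).round(4),"yaw long",np.degrees(np.arctan2(long[1],long[0])).round(2), [np.degrees(np.arctan2(*( (b-a)[::-1]))).round(2) for a,b in((g[0],g[3]),(g[1],g[2]))])
rep("mat",[(57,41),(315,40),(316,549),(90,549)],.004)
rep("base",[(155,109),(259,109),(267,506),(175,506)],.026)
rep("ridge",[(160,168),(241,170),(245,488),(172,489)],.066)
g=plane(w,[[443,32]],.045) if 0 else None
# board end edge & tray
print(plane(w,[[480,25],[584,43],[528,222],[427,207]],.045).round(4).tolist())
print("board end",plane(w,[[594,52],[543,222]],.06).round(4).tolist())
E
python3 m1.py
```

```text
mat c [ 0.542  -0.3037] len 0.187 wid 0.088 yaw long 10.46 [np.float64(10.57), np.float64(10.35)]
base c [ 0.539  -0.2954] len 0.1383 wid 0.0337 yaw long 10.82 [np.float64(11.0), np.float64(10.65)]
ridge c [ 0.5373 -0.2959] len 0.1001 wid 0.0237 yaw long 10.1 [np.float64(10.26), np.float64(9.94)]
[[0.3807, -0.148, 0.045], [0.378, -0.0499, 0.045], [0.5517, -0.0453, 0.045], [0.5539, -0.1523, 0.045]]
board end [[0.3872, -0.0485, 0.06], [0.5455, -0.0406, 0.06]]
```

>>> apply_moves([
  {"linear": [0.001,-0.013,0.03],"delta_rot": [0,0,-0.5],"fingers": 0},
  {"linear": [0.001,-0.026,0.065],"delta_rot": [0,0,-0.5],"fingers": 0},
  {"linear": [0.001,-0.026,0.105],"delta_rot": [0,0,-0.5],"fingers": 0},
  {"linear": [0.001,-0.026,0.145],"delta_rot": [0,0,-0.5],"fingers": 0},
  {"linear": [0.001,-0.026,0.18],"delta_rot": [0,0,-0.5],"fingers": 0},
  {"linear": [0.001,-0.026,0.205],"delta_rot": [0,0,-0.5],"fingers": 0},
  {"linear": [0.001,-0.026,0.217],"delta_rot": [0,0,-0.5],"fingers": 0},
  {"linear": [0.001,-0.026,0.217],"delta_rot": [0,0,-0.5],"fingers": 0},
])

```text
time: 2.7
tool_pos: [0.5373, -0.295, 0.0323]
tool_rot: [-0.001, -0.091, 0.996, 0.001]
contact_force: [-0.3, 0.4, 0.3]
gripper_width: 1.002
```

>>> apply_moves([
  {"linear": [0,0,0],"delta_rot": [0,0,0],"fingers": 120},
  {"linear": [0,0,0],"delta_rot": [0,0,0],"fingers": 180},
  {"linear": [0,0,0],"delta_rot": [0,0,0],"fingers": 255},
  {"linear": [0,0,0],"delta_rot": [0,0,0],"fingers": 255},
  {"linear": [0,0,0],"delta_rot": [0,0,0],"fingers": 255},
  {"linear": [0,0,0],"delta_rot": [0,0,0],"fingers": 255},
  {"linear": [0,0,0],"delta_rot": [0,0,0],"fingers": 255},
  {"linear": [0,0,0],"delta_rot": [0,0,0],"fingers": 255},
])

```text
time: 3.5
tool_pos: [0.5392, -0.2963, 0.0356]
tool_rot: [0.001, -0.091, 0.996, -0.001]
contact_force: [-0.5, -0.9, 5.2]
gripper_width: 0.273
```

Run:
```python
from h import *
s=state(); print(s["time"],s["tool_pos"],s["tool_rot"],s["contact_force"],s["gripper_width"])
im=eyes.grab_frame("wrist"); cv2.imwrite("pics/w2.png",im[:,:,::-1])
```

```text
3.5 [ 0.53918395 -0.29628661  0.03557725] [ 6.26574924e-04 -9.14853392e-02  9.95806076e-01 -5.47065337e-04] [-0.54171392 -0.86742506  5.22846734] 0.2726450430916909
```

View pics/w2.png

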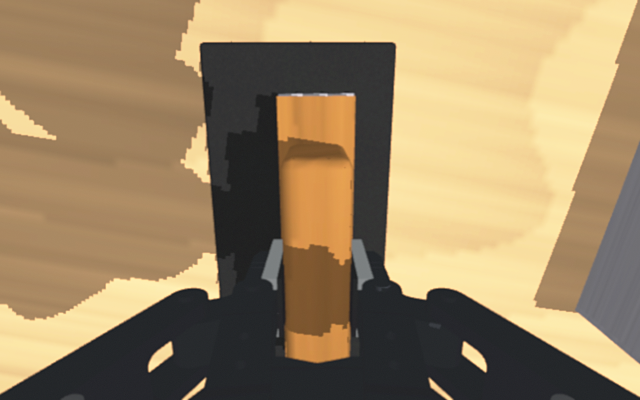

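>>> apply_moves([
  {"linear": [0,0,-0.02],"delta_rot": [0,0,0],"fingers": 255},
  {"linear": [0,0,-0.05],"delta_rot": [0,0,0],"fingers": 255},
  {"linear": [0,0.005,-0.085],"delta_rot": [0,0,0],"fingers": 255},
  {"linear": [0,0.025,-0.11],"delta_rot": [0,0,1],"fingers": 255},
  {"linear": [0,0.055,-0.12],"delta_rot": [0,0,2],"fingers": 255},
  {"linear": [-0.002,0.09,-0.12],"delta_rot": [0,0,3],"fingers": 255},
  {"linear": [-0.003,0.13,-0.12],"delta_rot": [0,0,4],"fingers": 255},
  {"linear": [-0.004,0.17,-0.12],"delta_rot": [0,0,5],"fingers": 255},
])

```text
time: 4.35
tool_pos: [0.5102, -0.1263, 0.1529]
tool_rot: [-0.001, -0.047, 0.999, 0.001]
contact_force: [1.0, -0.1, -2.3]
gripper_width: 0.273
```

Run:
```python
from h import *
s=state(); print(s["time"],s["tool_pos"],s["tool_rot"],s["contact_force"],s["gripper_width"])
im=eyes.grab_frame("side"); cv2.imwrite("pics/s2.png",im[:,:,::-1])
```

```text
4.35 [ 0.51016154 -0.12627451  0.15293329] [-9.58644159e-04 -4.72383963e-02  9.98883022e-01  5.68984120e-04] [ 0.97191348 -0.10017607 -2.32644177] 0.27319866658437575
```

View pics/s2.png

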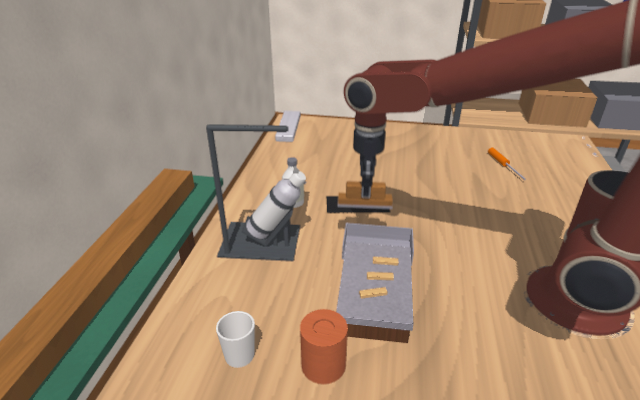

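>>> apply_moves([
  {"linear": [0.003,0.04,0],"delta_rot": [0,0,0.5],"fingers": 255},
  {"linear": [0.006,0.085,0],"delta_rot": [0,0,1],"fingers": 255},
  {"linear": [0.009,0.13,0],"delta_rot": [0,0,1.5],"fingers": 255},
  {"linear": [0.012,0.175,0],"delta_rot": [0,0,2],"fingers": 255},
  {"linear": [0.015,0.22,0],"delta_rot": [0,0,2.5],"fingers": 255},
  {"linear": [0.018,0.265,0],"delta_rot": [0,0,3],"fingers": 255},
  {"linear": [0.02,0.295,0.01],"delta_rot": [0,0,3.4],"fingers": 255},
  {"linear": [0.02,0.308,0.03],"delta_rot": [0,0,3.4],"fingers": 255},
])

```text
time: 5.2
tool_pos: [0.4619, 0.1794, 0.1247]
tool_rot: [0.001, -0.02, 1.0, 0.001]
contact_force: [-0.5, 0.3, -2.2]
gripper_width: 0.274
```

Run:
```python
from h import *
s=state(); print(s["time"],s["tool_pos"],s["tool_rot"],s["contact_force"],s["gripper_width"])
im=eyes.grab_frame("side"); cv2.imwrite("pics/s3.png",cv2.resize(im[200:370,280:460,::-1],None,fx=3,fy=3))
im=eyes.grab_frame("wrist"); cv2.imwrite("pics/w3.png",im[:,:,::-1])
```

```text
5.2 [0.46193367 0.17941282 0.12473725] [ 1.10188149e-03 -1.99123358e-02  9.99800932e-01  6.17636973e-04] [-0.46918726  0.3240015  -2.19096779] 0.2740625358824258
```

View pics/s3.png

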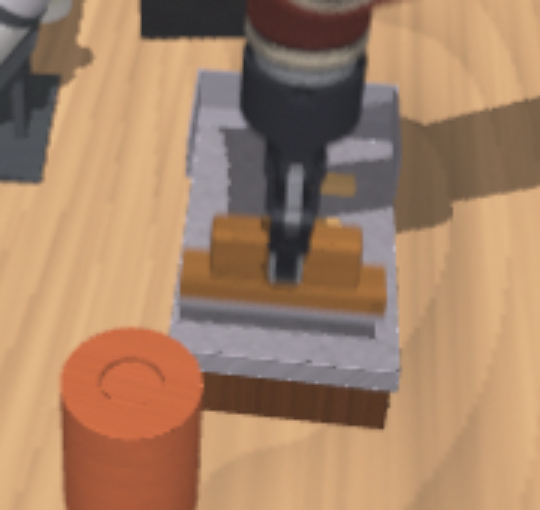

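View pics/w3.png

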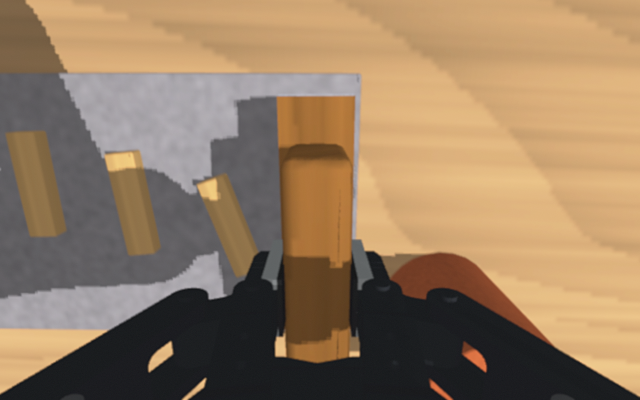

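>>> apply_moves([
  {"linear": [0,0,0.012],"delta_rot": [0,0,0],"fingers": 255},
  {"linear": [0,0,0.022],"delta_rot": [0,0,0],"fingers": 255},
  {"linear": [0,0,0.027],"delta_rot": [0,0,0],"fingers": 255},
  {"linear": [0,0,0.03],"delta_rot": [0,0,0],"fingers": 255},
  {"linear": [0,0,0.031],"delta_rot": [0,0,0],"fingers": 255},
  {"linear": [0,0,0.032],"delta_rot": [0,0,0],"fingers": 255},
  {"linear": [0,0,0.032],"delta_rot": [0,0,0],"fingers": 255},
  {"linear": [0,0,0.032],"delta_rot": [0,0,0],"fingers": 255},
])

```text
time: 6.1
tool_pos: [0.4623, 0.1768, 0.0927]
tool_rot: [0.0, -0.018, 1.0, 0.0]
contact_force: [-0.1, -0.3, -3.4]
gripper_width: 0.27
```

>>> apply_moves([
  {"linear": [0,-0.01,0],"delta_rot": [0,0,0],"fingers": 255},
  {"linear": [0,-0.02,0],"delta_rot": [0,0,0],"fingers": 255},
  {"linear": [0,-0.03,0],"delta_rot": [0,0,0],"fingers": 255},
  {"linear": [0,-0.04,0],"delta_rot": [0,0,0],"fingers": 255},
  {"linear": [0,-0.05,0],"delta_rot": [0,0,0],"fingers": 255},
  {"linear": [0,-0.06,0],"delta_rot": [0,0,0],"fingers": 255},
  {"linear": [0,-0.07,0],"delta_rot": [0,0,0],"fingers": 255},
  {"linear": [0,-0.08,0],"delta_rot": [0,0,0],"fingers": 255},
])

```text
time: 6.9
tool_pos: [0.465, 0.0959, 0.0923]
tool_rot: [-0.0, -0.018, 1.0, 0.0]
contact_force: [0.4, -0.8, -2.8]
gripper_width: 0.274
```

Run:
```python
from h import *
s=state(); print(s["time"],s["tool_pos"],s["tool_rot"],s["contact_force"],s["gripper_width"])
im=eyes.grab_frame("side"); cv2.imwrite("pics/s4.png",cv2.resize(im[200:370,280:460,::-1],None,fx=3,fy=3))
im=eyes.grab_frame("wrist"); cv2.imwrite("pics/w4.png",im[:,:,::-1])
```

```text
6.9 [0.46497506 0.09593284 0.09230496] [-1.25148981e-05 -1.82504638e-02  9.99833446e-01  1.03624813e-05] [ 0.38137764 -0.7732604  -2.77410914] 0.2736090139609696
```

View pics/s4.png

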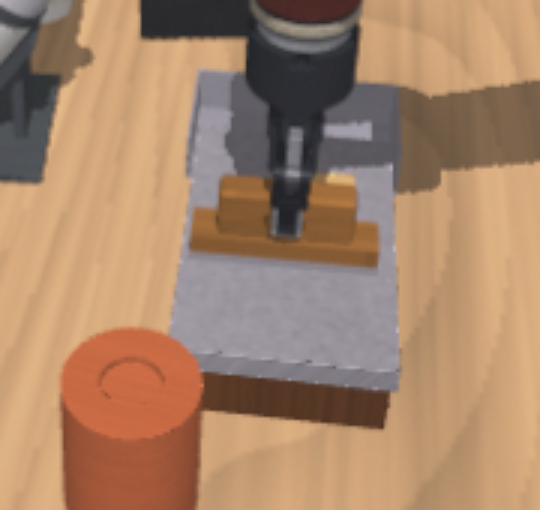

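View pics/w4.png

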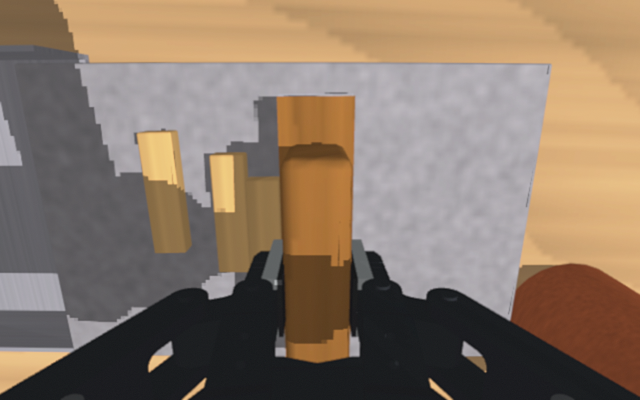

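Two offcuts are already lined up in front of the scraper at (230,210) and (262,220), and the third is just ahead at (165,190). I'll keep sweeping.

>>> apply_moves([
  {"linear": [0,-0.01,0],"delta_rot": [0,0,0],"fingers": 255},
  {"linear": [0,-0.02,0],"delta_rot": [0,0,0],"fingers": 255},
  {"linear": [0,-0.03,0],"delta_rot": [0,0,0],"fingers": 255},
  {"linear": [0,-0.04,0],"delta_rot": [0,0,0],"fingers": 255},
  {"linear": [0,-0.05,0],"delta_rot": [0,0,0],"fingers": 255},
  {"linear": [0,-0.06,0],"delta_rot": [0,0,0],"fingers": 255},
  {"linear": [0,-0.07,0],"delta_rot": [0,0,0],"fingers": 255},
  {"linear": [0,-0.08,0],"delta_rot": [0,0,0],"fingers": 255},
])

```text
time: 7.8
tool_pos: [0.4679, 0.016, 0.0923]
tool_rot: [-0.0, -0.018, 1.0, 0.0]
contact_force: [-0.3, -0.6, -3.2]
gripper_width: 0.267
```

>>> apply_moves([
  {"linear": [0,-0.01,0],"delta_rot": [0,0,0],"fingers": 255},
  {"linear": [0,-0.02,0],"delta_rot": [0,0,0],"fingers": 255},
  {"linear": [0,-0.03,0],"delta_rot": [0,0,0],"fingers": 255},
  {"linear": [0,-0.04,0],"delta_rot": [0,0,0],"fingers": 255},
  {"linear": [0,-0.05,0],"delta_rot": [0,0,0],"fingers": 255},
  {"linear": [0,-0.06,0],"delta_rot": [0,0,0],"fingers": 255},
  {"linear": [0,-0.07,0],"delta_rot": [0,0,0],"fingers": 255},
  {"linear": [0,-0.075,0],"delta_rot": [0,0,0],"fingers": 255},
])

```text
time: 8.6
tool_pos: [0.4707, -0.0591, 0.0924]
tool_rot: [0.0, -0.018, 1.0, -0.0]
contact_force: [-0.5, -1.0, -2.3]
gripper_width: 0.267
```

Run:
```python
from h import *
s=state(); print(s["time"],s["tool_pos"],s["tool_rot"],s["contact_force"],s["gripper_width"])
im=eyes.grab_frame("side"); cv2.imwrite("pics/s5.png",cv2.resize(im[200:370,280:460,::-1],None,fx=3,fy=3))
im=eyes.grab_frame("wrist"); cv2.imwrite("pics/w5.png",im[:,:,::-1])
```

```text
8.6 [ 0.47073792 -0.05908741  0.09236851] [ 6.04249403e-05 -1.79567797e-02  9.99838758e-01 -9.01676599e-05] [-0.48121731 -0.98704172 -2.26329038] 0.26663716439097535
```

View pics/s5.png

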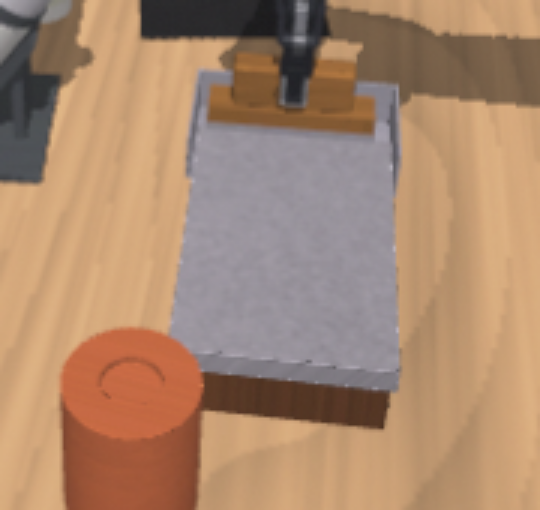

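View pics/w5.png

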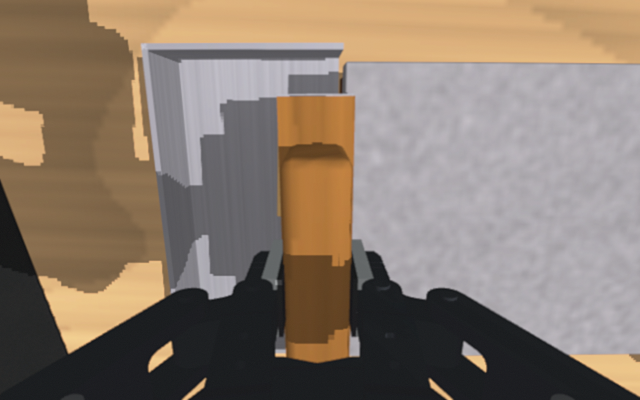

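>>> apply_moves([
  {"linear": [0,0,-0.03],"delta_rot": [0,0,0],"fingers": 255},
  {"linear": [0,-0.01,-0.05],"delta_rot": [0,0,-1],"fingers": 255},
  {"linear": [-0.01,-0.05,-0.055],"delta_rot": [0,0,-2],"fingers": 255},
  {"linear": [-0.02,-0.09,-0.055],"delta_rot": [0,0,-4],"fingers": 255},
  {"linear": [-0.035,-0.13,-0.055],"delta_rot": [0,0,-6],"fingers": 255},
  {"linear": [-0.045,-0.17,-0.055],"delta_rot": [0,0,-7],"fingers": 255},
  {"linear": [-0.055,-0.21,-0.055],"delta_rot": [0,0,-8.4],"fingers": 255},
  {"linear": [-0.063,-0.245,-0.05],"delta_rot": [0,0,-8.4],"fingers": 255},
])

```text
time: 9.5
tool_pos: [0.5436, -0.3026, 0.1429]
tool_rot: [0.001, -0.092, 0.996, -0.0]
contact_force: [0.9, 0.3, -2.5]
gripper_width: 0.273
```

>>> apply_moves([
  {"linear": [0,0,0.02],"delta_rot": [0,0,0],"fingers": 255},
  {"linear": [0,0,0.045],"delta_rot": [0,0,0],"fingers": 255},
  {"linear": [0,0,0.065],"delta_rot": [0,0,0],"fingers": 255},
  {"linear": [0,0,0.08],"delta_rot": [0,0,0],"fingers": 255},
  {"linear": [0,0,0.09],"delta_rot": [0,0,0],"fingers": 255},
  {"linear": [0,0,0.095],"delta_rot": [0,0,0],"fingers": 255},
  {"linear": [0,0,0.095],"delta_rot": [0,0,0],"fingers": 255},
  {"linear": [0,0,0.095],"delta_rot": [0,0,0],"fingers": 255},
])

```text
time: 10.3
tool_pos: [0.5433, -0.301, 0.0484]
tool_rot: [0.001, -0.092, 0.996, -0.001]
contact_force: [1.0, -0.5, -3.6]
gripper_width: 0.272
```

Run:
```python
from h import *
s=state(); print(s["time"],s["tool_pos"],s["tool_rot"],s["contact_force"],s["gripper_width"])
im=eyes.grab_frame("side"); cv2.imwrite("pics/s6.png",cv2.resize(im[150:350,280:460,::-1],None,fx=3,fy=3))
im=eyes.grab_frame("wrist"); cv2.imwrite("pics/w6.png",im[:,:,::-1])
im=eyes.grab_frame("scene"); cv2.imwrite("pics/c6.png",cv2.resize(im[150:350,170:400,::-1],None,fx=3,fy=3))
```

```text
10.3 [ 0.54326424 -0.3009798   0.04837065] [ 6.54987896e-04 -9.15740181e-02  9.95797895e-01 -5.68451819e-04] [ 1.01468696 -0.48528493 -3.6207486 ] 0.2722527386838854
```

View pics/s6.png

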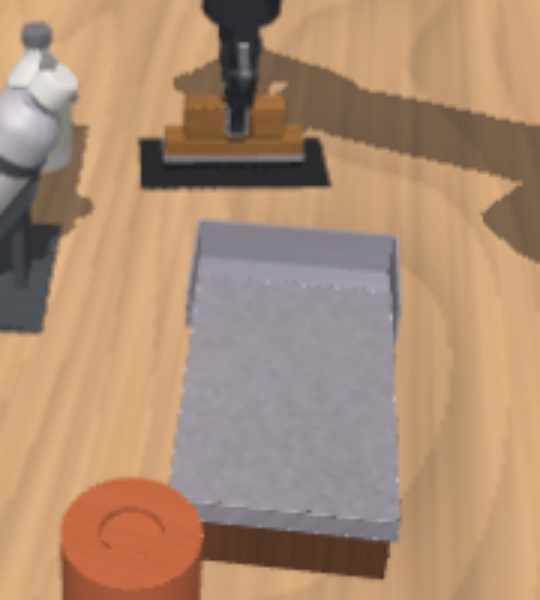

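View pics/w6.png

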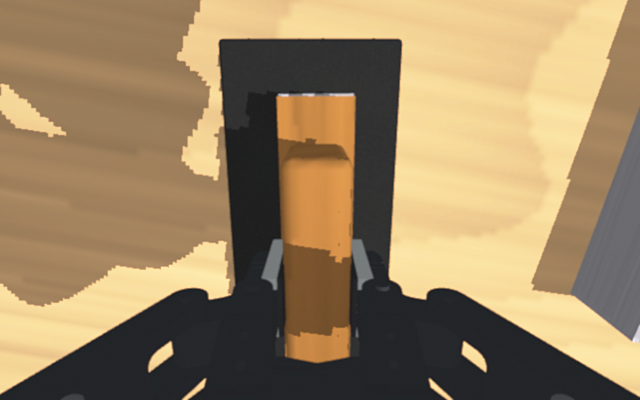

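View pics/c6.png

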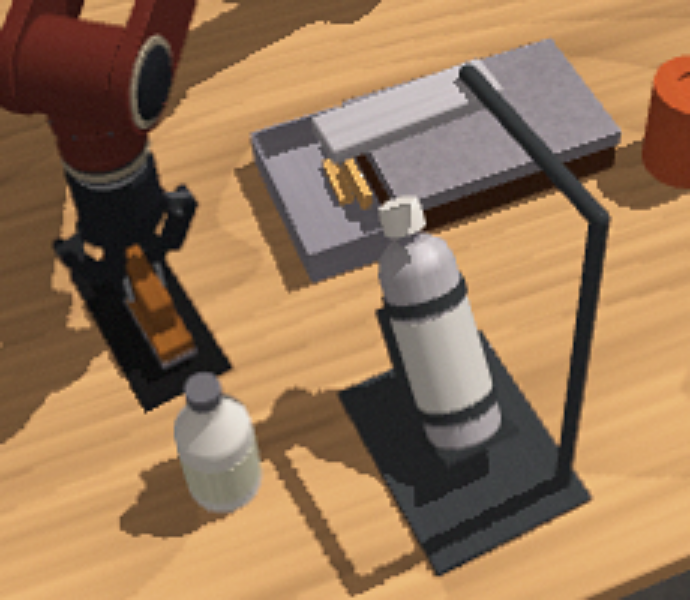

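>>> apply_moves([
  {"linear": [0,0,0.004],"delta_rot": [0,0,0],"fingers": 255},
  {"linear": [0,0,0.008],"delta_rot": [0,0,0],"fingers": 255},
  {"linear": [0,0,0.01],"delta_rot": [0,0,0],"fingers": 255},
  {"linear": [0,0,0.011],"delta_rot": [0,0,0],"fingers": 255},
  {"linear": [0,0,0.012],"delta_rot": [0,0,0],"fingers": 255},
  {"linear": [0,0,0.0125],"delta_rot": [0,0,0],"fingers": 255},
  {"linear": [0,0,0.0125],"delta_rot": [0,0,0],"fingers": 255},
  {"linear": [0,0,0.0125],"delta_rot": [0,0,0],"fingers": 255},
])

```text
time: 11.25
tool_pos: [0.5429, -0.3008, 0.0356]
tool_rot: [0.0, -0.092, 0.996, -0.0]
contact_force: [-2.6, 1.7, 5.1]
gripper_width: 0.269
```

>>> apply_moves([
  {"linear": [0,0,0],"delta_rot": [0,0,0],"fingers": 150},
  {"linear": [0,0,0],"delta_rot": [0,0,0],"fingers": 100},
  {"linear": [0,0,0],"delta_rot": [0,0,0],"fingers": 50},
  {"linear": [0,0,0],"delta_rot": [0,0,0],"fingers": 0},
  {"linear": [0,0,0],"delta_rot": [0,0,0],"fingers": 0},
  {"linear": [0,0,-0.005],"delta_rot": [0,0,0],"fingers": 0},
  {"linear": [0,0,-0.02],"delta_rot": [0,0,0],"fingers": 0},
  {"linear": [0,0,-0.05],"delta_rot": [0,0,0],"fingers": 0},
])

```text
time: 12.05
tool_pos: [0.541, -0.2995, 0.0835]
tool_rot: [-0.002, -0.091, 0.996, 0.002]
contact_force: [-0.7, 0.1, -0.5]
gripper_width: 0.999
```

>>> apply_moves([
  {"linear": [0,0.0,-0.04],"delta_rot": [0,0,0],"fingers": 0},
  {"linear": [0,0.01,-0.08],"delta_rot": [0,0,0],"fingers": 0},
  {"linear": [0.005,0.03,-0.12],"delta_rot": [0,0,0],"fingers": 0},
  {"linear": [0.01,0.06,-0.16],"delta_rot": [0,0,0],"fingers": 0},
  {"linear": [0.02,0.09,-0.18],"delta_rot": [0,0,0],"fingers": 0},
  {"linear": [0.03,0.12,-0.18],"delta_rot": [0,0,0],"fingers": 0},
  {"linear": [0.04,0.14,-0.18],"delta_rot": [0,0,0],"fingers": 0},
  {"linear": [0.04,0.14,-0.18],"delta_rot": [0,0,0],"fingers": 0},
])

```text
time: 12.85
tool_pos: [0.4771, -0.1687, 0.2668]
tool_rot: [0.001, -0.092, 0.996, -0.001]
contact_force: [0.6, 0.1, -0.5]
gripper_width: 1.002
```

Run:
```python
from h import *
import json
s=state(); print(s["time"],s["tool_pos"],s["tool_rot"],s["contact_force"],s["gripper_width"],s["joint_pos"].round(3))
im=eyes.grab_frame("wrist"); cv2.imwrite("pics/w7.png",im[:,:,::-1])
json.dump({k:list(map(float,s[k])) for k in("tool_pos","tool_rot")},open("w7.json","w"))
im=eyes.grab_frame("scene"); cv2.imwrite("pics/c7.png",cv2.resize(im[150:350,170:400,::-1],None,fx=3,fy=3))
```

```text
12.85 [ 0.47711313 -0.16865609  0.26684188] [ 1.33015428e-03 -9.24831781e-02  9.95713101e-01 -7.15825330e-04] [ 0.55710824  0.06626476 -0.47988318] 1.0023872027693235 [-0.487 -0.258  1.842  0.     1.554 -2.243]
```

View pics/w7.png

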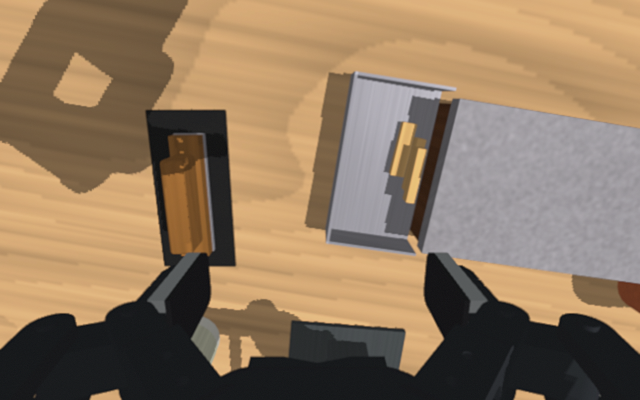

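View pics/c7.png

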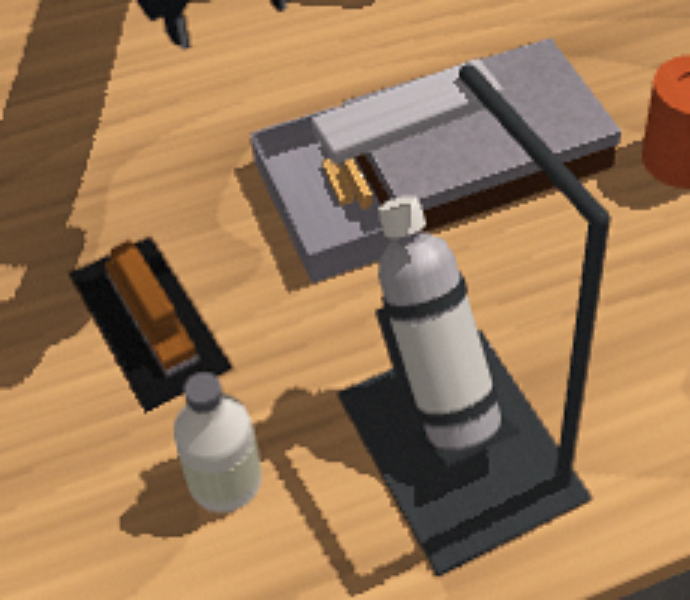

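Run:
```python
from h import *
im=cv2.imread("pics/w7.png")
a=cv2.resize(im[100:275,130:250],None,fx=3.3,fy=3.3,interpolation=cv2.INTER_NEAREST)
b=cv2.resize(im[100:275,360:480],None,fx=3.3,fy=3.3,interpolation=cv2.INTER_CUBIC)
cv2.imwrite("pics/w7z.png",np.hstack([a,b]))
```

```text
(no output)
```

View pics/w7z.png

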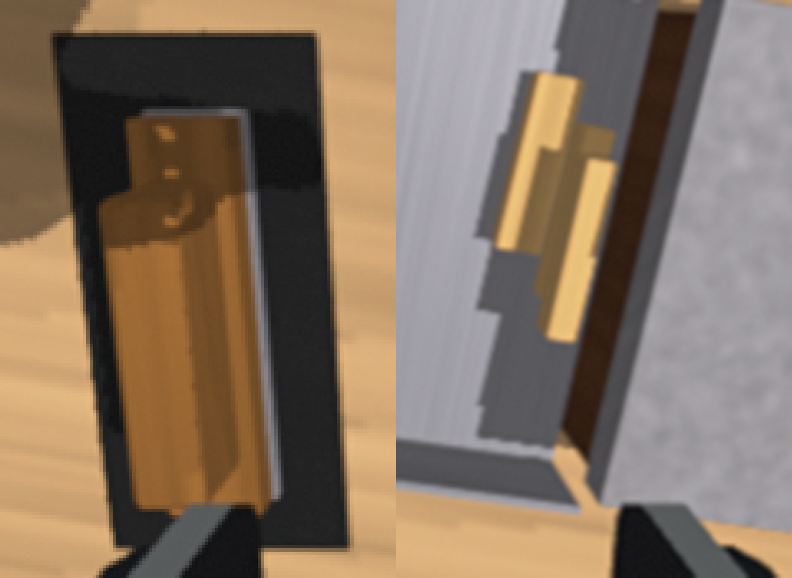

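Run:
```python
from h import *
im=cv2.imread("pics/c7.png")
a=cv2.resize(im[140:220,300:400],None,fx=5,fy=5,interpolation=cv2.INTER_CUBIC)
b=cv2.imread("pics/w7.png")[115:215,370:440]
b=cv2.resize(b,None,fx=4,fy=4,interpolation=cv2.INTER_CUBIC)
b=np.clip(b.astype(float)*1.6,0,255).astype(np.uint8)
cv2.imwrite("pics/z7.png",np.hstack([a,b[:400]]))
```

```text
(no output)
```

View pics/z7.png

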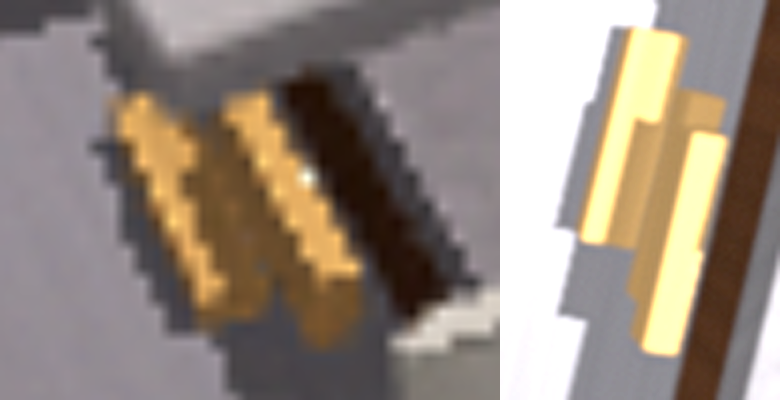

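Run:
```python
from h import *
import json
st=json.load(open("w7.json")); w=cam("wrist",st)
P=lambda p,h:plane(w,[[130+x/3.3-.5,100+y/3.3-.5] for x,y in p],h)[:,:2]
m=P([(53,35),(315,35),(349,547),(115,547)],.004)
a=lambda v:np.degrees(np.arctan2(v[1],v[0])).round(2)
c=m.mean(0); print("mat",c,a(m[2]-m[1]),a(m[3]-m[0]),np.linalg.norm(m[2]-m[1]))
b=P([(247,110),(281,497)],.005); print("sole right edge",b,a(b[1]-b[0]),np.linalg.norm(b[1]-b[0]))
y=np.radians(10.5);u=np.array([np.cos(y),np.sin(y)]);v=np.array([-u[1],u[0]])
mid=b.mean(0)-v*.017; print("scraper c in mat",(mid-c)@u,(mid-c)@v)
# stand plate corner, cap etc
print("plate",plane(w,[[293,321],[405,329]],.008))
```

```text
mat [ 0.54219848 -0.30321973] 10.58 10.44 0.18644370838809612
sole right edge [[ 0.47109991 -0.29662012]
 [ 0.6097846  -0.2699604 ]] 10.88 0.14122387680438017
scraper c in mat 0.00190504445639068 0.0029157922956600654
plate [[ 0.68793188 -0.15990705  0.008     ]
 [ 0.67316864 -0.01572232  0.008     ]]
```

Run:
```python
from h import *
a=cv2.imread("pics/scene1.png")[205:245,285:325]; b=cv2.imread("pics/side1.png")[160:200,270:310]
f=lambda x:cv2.resize(x,None,fx=10,fy=10,interpolation=cv2.INTER_NEAREST)
cv2.imwrite("pics/cap.png",np.hstack([f(a),f(b)]))
s=cam("scene"); d=cam("side")
for yaw in(5.3,):
  y=np.radians(yaw);u=np.array([np.cos(y),np.sin(y),0]);v=np.array([-u[1],u[0],0])
  for o in([.669,-.087],[.665,-.088]):
    C=np.r_[o,.215]; n=-np.sin(np.radians(35))*u+np.array([0,0,np.cos(np.radians(35))]); e=np.cross(v,n)
    t=np.linspace(0,2*np.pi,9)[:-1]
    ring=[C+.018*(np.cos(q)*v+np.sin(q)*e) for q in t]
    print((( proj(s,[C]+ring)-[285,205])*10+5).round().tolist()); print(((proj(d,[C]+ring)-[270,160])*10+[405,5]).round().tolist())
```

```text
[[186.0, 118.0], [251.0, 93.0], [251.0, 109.0], [212.0, 131.0], [158.0, 145.0], [120.0, 144.0], [122.0, 127.0], [161.0, 106.0], [214.0, 92.0]]
[[721.0, 158.0], [712.0, 195.0], [671.0, 156.0], [659.0, 119.0], [684.0, 104.0], [729.0, 121.0], [769.0, 159.0], [781.0, 197.0], [758.0, 212.0]]
[[177.0, 108.0], [242.0, 83.0], [241.0, 99.0], [202.0, 121.0], [148.0, 135.0], [111.0, 134.0], [113.0, 117.0], [152.0, 96.0], [205.0, 82.0]]
[[737.0, 157.0], [729.0, 195.0], [688.0, 156.0], [676.0, 118.0], [700.0, 104.0], [745.0, 121.0], [785.0, 159.0], [798.0, 196.0], [775.0, 211.0]]
```

View pics/cap.png

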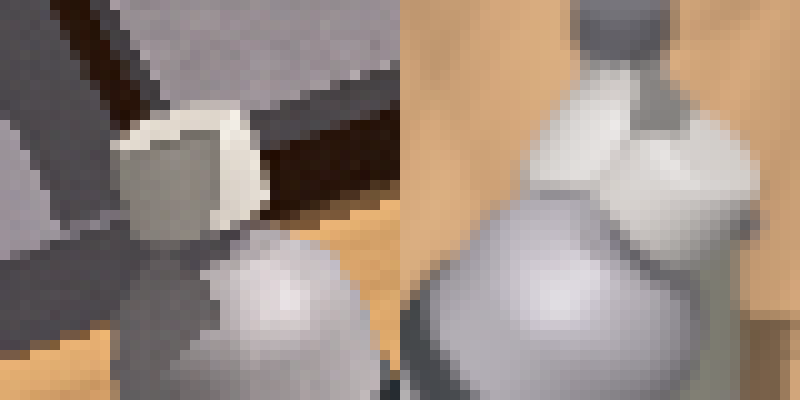

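```bash
cat > plan.py <<'E'
from h import *
s=state(); R0=q2R(s["tool_rot"]); p0=np.array(s["tool_pos"])
y=np.radians(5.3);u=np.array([np.cos(y),np.sin(y),0]);v=np.array([-u[1],u[0],0])
a=np.radians(35);n=-np.sin(a)*u+np.array([0,0,np.cos(a)])
C=np.array([.670,-.088,.215])
Rt=np.c_[np.cross(v,-n),v,-n]
rv=R.from_matrix(R0.T@Rt).as_rotvec(degrees=True)
print("rotvec",rv.round(2),"det",np.linalg.det(Rt))
def rel(P): return (R0.T@(np.array(P)-p0)).round(4)
print("p",p0.round(4),"force along n",(np.array(s["contact_force"])@n).round(2))
print("in stand (u,v,n) from cap",[(round(float((p0-C)@k),4)) for k in(np.cross(v,n),v,n)])
for h in(.12,.07,.03,.015,0): print(h,rel(C+h*n))
print("wp",rel([.50,-.10,.30]))
E
python3 plan.py
```

```text
rotvec [  1.5  -34.87   5.09] det 1.0
p [ 0.478  -0.1704  0.2661] force along n 0.81
in stand (u,v,n) from cap [-0.1336, -0.0643, 0.1559]
0.12 [-0.1354  0.0521 -0.0471]
0.07 [-0.1639  0.0496 -0.0061]
0.03 [-0.1867  0.0475  0.0267]
0.015 [-0.1952  0.0468  0.039 ]
0 [-0.2037  0.046   0.0513]
wp [-0.0346  0.0651 -0.034 ]
```

>>> apply_moves([
  {"linear": [0,0.015,-0.01],"delta_rot": [0.2,-4.5,0.7],"fingers": 255},
  {"linear": [0,0.03,-0.02],"delta_rot": [0.4,-9,1.3],"fingers": 255},
  {"linear": [-0.01,0.045,-0.034],"delta_rot": [0.6,-13.5,2],"fingers": 255},
  {"linear": [-0.02,0.06,-0.034],"delta_rot": [0.8,-18,2.6],"fingers": 255},
  {"linear": [-0.03,0.065,-0.034],"delta_rot": [1,-23,3.4],"fingers": 255},
  {"linear": [-0.035,0.065,-0.034],"delta_rot": [1.2,-28,4.1],"fingers": 255},
  {"linear": [-0.035,0.065,-0.034],"delta_rot": [1.5,-34.9,5.1],"fingers": 255},
  {"linear": [-0.035,0.065,-0.034],"delta_rot": [1.5,-34.9,5.1],"fingers": 255},
])

```text
time: 13.75
tool_pos: [0.4986, -0.1005, 0.2958]
tool_rot: [0.298, -0.042, 0.953, 0.015]
contact_force: [-0.7, -0.2, -0.5]
gripper_width: 0.002
```

```bash
python3 plan.py
python3 - <<'E'
from h import *
s=state(); print(s["time"],s["joint_pos"].round(3),s["gripper_width"])
im=eyes.grab_frame("side"); cv2.imwrite("pics/s8.png",im[:,:,::-1])
im=eyes.grab_frame("wrist"); cv2.imwrite("pics/w8.png",im[:,:,::-1])
import json; json.dump({k:list(map(float,s[k])) for k in("tool_pos","tool_rot")},open("w8.json","w"))
E
```

```text
rotvec [ 0.06 -0.27 -0.25] det 1.0
p [ 0.4986 -0.1005  0.2958] force along n -0.01
in stand (u,v,n) from cap [-0.0944, 0.0033, 0.1648]
0.12 [-0.0946 -0.003   0.0443]
0.07 [-0.0949 -0.003   0.0943]
0.03 [-0.0951 -0.0031  0.1343]
0.015 [-0.0951 -0.0031  0.1493]
0 [-0.0952 -0.0031  0.1643]
wp [-0.0036  0.0004 -0.0026]
13.75 [-0.536 -0.668  2.16   0.374  1.166 -2.258] 0.0023202228727432017
```

View pics/s8.png

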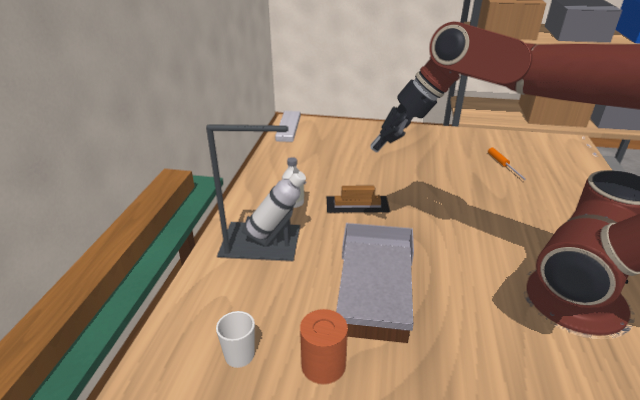

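View pics/w8.png

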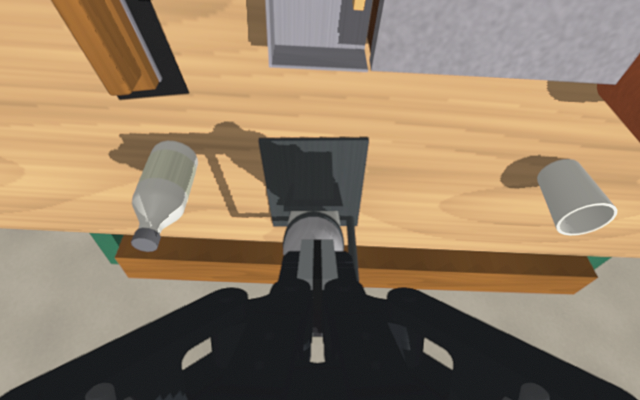

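>>> apply_moves([
  {"linear": [-0.025,0,0],"delta_rot": [0,-0.3,-0.2],"fingers": 255},
  {"linear": [-0.055,-0.003,0.01],"delta_rot": [0,-0.3,-0.2],"fingers": 255},
  {"linear": [-0.08,-0.003,0.025],"delta_rot": [0,-0.3,-0.2],"fingers": 255},
  {"linear": [-0.095,-0.003,0.045],"delta_rot": [0,-0.3,-0.2],"fingers": 255},
  {"linear": [-0.095,-0.003,0.07],"delta_rot": [0,-0.3,-0.2],"fingers": 255},
  {"linear": [-0.095,-0.003,0.095],"delta_rot": [0,-0.3,-0.2],"fingers": 255},
  {"linear": [-0.095,-0.003,0.11],"delta_rot": [0,-0.3,-0.2],"fingers": 255},
  {"linear": [-0.095,-0.003,0.115],"delta_rot": [0,-0.3,-0.2],"fingers": 255},
])

```text
time: 14.65
tool_pos: [0.6444, -0.0895, 0.257]
tool_rot: [0.301, -0.045, 0.953, 0.015]
contact_force: [0.1, 0.0, 0.5]
gripper_width: 0.003
```

```bash
python3 plan.py
cat > look.py <<'E'
from h import *
import sys,json
k=sys.argv[1]
s=state(); print(s["time"],s["joint_pos"].round(3),s["contact_force"].round(2))
a=eyes.grab_frame("side")[100:220,230:390,::-1]; b=eyes.grab_frame("scene")[140:260,230:390,::-1]
f=lambda x:cv2.resize(x,None,fx=4,fy=4,interpolation=cv2.INTER_CUBIC)
cv2.imwrite(f"pics/l{k}.png",cv2.resize(np.hstack([f(a),f(b)]),(800,300)) if 0 else np.hstack([cv2.resize(a,(400,300),interpolation=2),cv2.resize(b,(400,300),interpolation=2)]))
E
python3 look.py 9
```

```text
rotvec [0.14 0.02 0.12] det 1.0
p [ 0.6444 -0.0895  0.257 ] force along n 0.33
in stand (u,v,n) from cap [0.0031, 0.0009, 0.049]
0.12 [ 0.0031 -0.0007 -0.071 ]
0.07 [ 0.0031 -0.0008 -0.021 ]
0.03 [ 0.0031 -0.0009  0.019 ]
0.015 [ 0.0031 -0.001   0.034 ]
0 [ 0.0031 -0.001   0.049 ]
wp [ 0.0939  0.0034 -0.1183]
14.65 [-0.363 -0.247  1.934  0.326  0.92  -2.157] [0.07 0.   0.46]
```

View pics/l9.png

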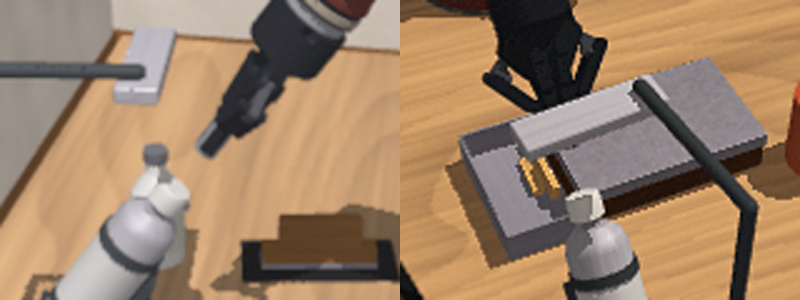

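Run:
```python
from h import *
s=state();d=cam("side");c=cam("scene");p=s["tool_pos"];z=q2R(s["tool_rot"])[:,2]
for k in(0,.013,-.013): print(k,proj(d,p+k*z))
print("tip seen",230+205/2.5,100+155/2.5)
```

```text
0 [[311.53717478 159.90633161]]
0.013 [[308.49133631 163.68495427]]
-0.013 [[314.61822304 156.08345171]]
tip seen 312.0 162.0
```

>>> apply_moves([
  {"linear": [0.001,-0.001,0.005],"delta_rot": [0,0,0],"fingers": 255},
  {"linear": [0.002,-0.001,0.01],"delta_rot": [0,0,0],"fingers": 255},
  {"linear": [0.002,-0.001,0.015],"delta_rot": [0,0,0],"fingers": 255},
  {"linear": [0.002,-0.001,0.02],"delta_rot": [0,0,0],"fingers": 255},
  {"linear": [0.002,-0.001,0.024],"delta_rot": [0,0,0],"fingers": 255},
  {"linear": [0.002,-0.001,0.027],"delta_rot": [0,0,0],"fingers": 255},
  {"linear": [0.002,-0.001,0.029],"delta_rot": [0,0,0],"fingers": 255},
  {"linear": [0.002,-0.001,0.029],"delta_rot": [0,0,0],"fingers": 255},
])

```text
time: 15.55
tool_pos: [0.6588, -0.0892, 0.2336]
tool_rot: [0.302, -0.045, 0.952, 0.014]
contact_force: [0.8, 0.9, 0.3]
gripper_width: 0.001
```

```bash
python3 plan.py; python3 look.py 10
```

```text
rotvec [0.07 0.19 0.11] det 1.0
p [ 0.6588 -0.0892  0.2336] force along n -0.25
in stand (u,v,n) from cap [0.0015, -0.0001, 0.0217]
0.12 [ 0.0011  0.0003 -0.0983]
0.07 [ 0.0013  0.0002 -0.0483]
0.03 [ 0.0014  0.0002 -0.0083]
0.015 [0.0015 0.0001 0.0067]
0 [0.0015 0.0001 0.0217]
wp [ 0.0918  0.0043 -0.1459]
15.55 [-0.353 -0.194  1.929  0.333  0.868 -2.165] [0.75 0.88 0.27]
```

View pics/l10.png

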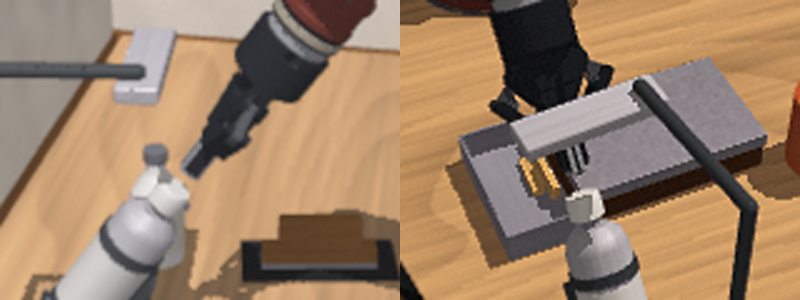

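>>> apply_moves([
  {"linear": [0.001,0,0.004],"delta_rot": [0,0,0],"fingers": 255},
  {"linear": [0.001,0,0.008],"delta_rot": [0,0,0],"fingers": 255},
  {"linear": [0.001,0,0.011],"delta_rot": [0,0,0],"fingers": 255},
  {"linear": [0.001,0,0.013],"delta_rot": [0,0,0],"fingers": 255},
  {"linear": [0.001,0,0.015],"delta_rot": [0,0,0],"fingers": 255},
  {"linear": [0.001,0,0.016],"delta_rot": [0,0,0],"fingers": 255},
  {"linear": [0.001,0,0.017],"delta_rot": [0,0,0],"fingers": 255},
  {"linear": [0.001,0,0.017],"delta_rot": [0,0,0],"fingers": 255},
])

```text
time: 16.45
tool_pos: [0.6678, -0.0884, 0.2195]
tool_rot: [0.302, -0.045, 0.952, 0.014]
contact_force: [-1.5, -0.1, -0.0]
gripper_width: -0.006
```

```bash
python3 plan.py; python3 look.py 11
```

```text
rotvec [0.06 0.21 0.12] det 1.0
p [ 0.6678 -0.0884  0.2195] force along n 0.81
in stand (u,v,n) from cap [0.0007, -0.0002, 0.005]
0.12 [ 0.0003  0.0003 -0.115 ]
0.07 [ 0.0005  0.0003 -0.065 ]
0.03 [ 0.0006  0.0002 -0.025 ]
0.015 [ 0.0007  0.0002 -0.01  ]
0 [0.0007 0.0002 0.005 ]
wp [ 0.0909  0.0043 -0.1627]
16.45 [-0.345 -0.159  1.924  0.337  0.838 -2.168] [-1.45 -0.11 -0.03]
```

View pics/l11.png

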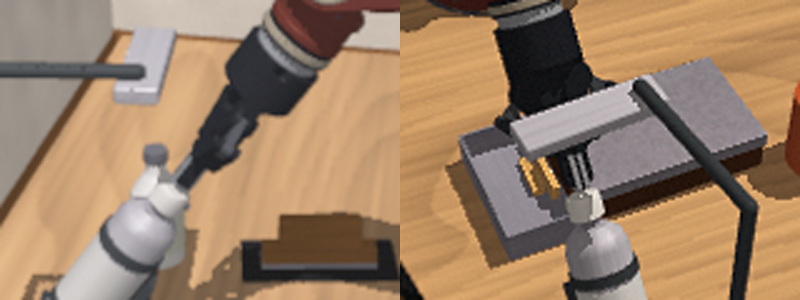

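>>> apply_moves([
  {"linear": [0.001,0,0.001],"delta_rot": [0,0,0],"fingers": 255},
  {"linear": [0.001,0,0.002],"delta_rot": [0,0,0],"fingers": 255},
  {"linear": [0.001,0,0.003],"delta_rot": [0,0,0],"fingers": 255},
  {"linear": [0.001,0,0.004],"delta_rot": [0,0,0],"fingers": 255},
  {"linear": [0.001,0,0.005],"delta_rot": [0,0,0],"fingers": 255},
  {"linear": [0.001,0,0.006],"delta_rot": [0,0,0],"fingers": 255},
  {"linear": [0.001,0,0.007],"delta_rot": [0,0,0],"fingers": 255},
  {"linear": [0.001,0,0.008],"delta_rot": [0,0,0],"fingers": 255},
])

```text
time: 17.35
tool_pos: [0.6715, -0.088, 0.2125]
tool_rot: [0.302, -0.045, 0.952, 0.014]
contact_force: [-3.1, 0.9, 1.3]
gripper_width: -0.003
```

```bash
python3 plan.py|grep -E "p |stand"
```

```text
p [ 0.6715 -0.088   0.2125] force along n 2.77
in stand (u,v,n) from cap [-0.0002, -0.0002, -0.0029]
wp [ 0.09    0.0043 -0.1706]
```

>>> apply_moves([
  {"linear": [0,0,0.001],"delta_rot": [0,0,0],"fingers": 255},
  {"linear": [0,0,0.0015],"delta_rot": [0,0,0],"fingers": 255},
  {"linear": [0,0,0.002],"delta_rot": [0,0,0],"fingers": 255},
  {"linear": [0,0,0.0025],"delta_rot": [0,0,0],"fingers": 255},
  {"linear": [0,0,0.003],"delta_rot": [0,0,0],"fingers": 255},
  {"linear": [0,0,0.0035],"delta_rot": [0,0,0],"fingers": 255},
  {"linear": [0,0,0.004],"delta_rot": [0,0,0],"fingers": 255},
  {"linear": [0,0,0.0045],"delta_rot": [0,0,0],"fingers": 255},
])

```text
time: 18.15
tool_pos: [0.6741, -0.0878, 0.2088]
tool_rot: [0.302, -0.045, 0.952, 0.014]
contact_force: [-4.8, 0.5, 1.8]
gripper_width: -0.0
```

```bash
python3 plan.py|grep -E "p |stand"
```

```text
p [ 0.6741 -0.0878  0.2088] force along n 4.22
in stand (u,v,n) from cap [-0.0002, -0.0002, -0.0074]
wp [ 0.09    0.0043 -0.1751]
```

>>> apply_moves([
  {"linear": [0,0,0.0005],"delta_rot": [0,0,0],"fingers": 255},
  {"linear": [0,0,0.001],"delta_rot": [0,0,0],"fingers": 255},
  {"linear": [0,0,0.001],"delta_rot": [0,0,0],"fingers": 255},
  {"linear": [0,0,0.0015],"delta_rot": [0,0,0],"fingers": 255},
  {"linear": [0,0,0.0015],"delta_rot": [0,0,0],"fingers": 255},
  {"linear": [0,0,0.002],"delta_rot": [0,0,0],"fingers": 255},
  {"linear": [0,0,0.002],"delta_rot": [0,0,0],"fingers": 255},
  {"linear": [0,0,0.002],"delta_rot": [0,0,0],"fingers": 255},
])

```text
time: 18.95
tool_pos: [0.6746, -0.0878, 0.2082]
tool_rot: [0.302, -0.046, 0.952, 0.014]
contact_force: [-15.5, 0.2, 10.3]
gripper_width: -0.002
```

```bash
python3 plan.py|grep -E "p |stand"
```

```text
p [ 0.6746 -0.0878  0.2082] force along n 17.3
in stand (u,v,n) from cap [-0.0001, -0.0002, -0.0082]
wp [ 0.0903  0.0045 -0.1758]
```

>>> apply_moves([
  {"linear": [0,0,-0.003],"delta_rot": [0,0,0],"fingers": 255},
  {"linear": [0,0,-0.007],"delta_rot": [0,0,0],"fingers": 255},
  {"linear": [0,0,-0.012],"delta_rot": [0,0,0],"fingers": 255},
  {"linear": [0,0,-0.02],"delta_rot": [0,0,0],"fingers": 255},
  {"linear": [0,0,-0.04],"delta_rot": [0,0,0],"fingers": 255},
  {"linear": [0,0,-0.07],"delta_rot": [0,0,0],"fingers": 255},
  {"linear": [0.01,0,-0.1],"delta_rot": [0,0,0],"fingers": 255},
  {"linear": [0.04,0,-0.13],"delta_rot": [0,0,0],"fingers": 255},
])

```text
time: 19.75
tool_pos: [0.5687, -0.098, 0.294]
tool_rot: [0.304, -0.046, 0.951, 0.013]
contact_force: [-1.1, -0.1, 1.0]
gripper_width: -0.004
```

>>> apply_moves([
  {"linear": [0.03,0,-0.02],"delta_rot": [0,0,0],"fingers": 255},
  {"linear": [0.06,0,-0.04],"delta_rot": [0,0,0],"fingers": 255},
  {"linear": [0.06,0,-0.04],"delta_rot": [0,0,0],"fingers": 255},
  {"linear": [0.06,0,-0.04],"delta_rot": [0,0,0],"fingers": 255},
  {"linear": [0.06,0,-0.04],"delta_rot": [0,0,0],"fingers": 255},
  {"linear": [0.06,0,-0.04],"delta_rot": [0,0,0],"fingers": 255},
  {"linear": [0.06,0,-0.04],"delta_rot": [0,0,0],"fingers": 255},
  {"linear": [0.06,0,-0.04],"delta_rot": [0,0,0],"fingers": 255},
])

```text
time: 20.55
tool_pos: [0.4967, -0.1045, 0.2881]
tool_rot: [0.302, -0.045, 0.952, 0.015]
contact_force: [0.6, 0.1, 0.1]
gripper_width: -0.003
```

Run:
```python
from h import *
s=state(); print(s["time"],s["tool_pos"],s["contact_force"])
a=eyes.grab_frame("side"); b=eyes.grab_frame("scene")
cv2.imwrite("pics/fs.png",a[:,:,::-1])
cv2.imwrite("pics/fc.png",cv2.resize(b[150:350,170:400,::-1],None,fx=3,fy=3,interpolation=cv2.INTER_CUBIC))
A=cv2.imread("pics/side1.png")[160:200,270:310]; B=cv2.imread("pics/scene1.png")[205:245,285:325]
f=lambda x:cv2.resize(x,None,fx=9,fy=9,interpolation=0)
cv2.imwrite("pics/fcap.png",np.hstack([f(a[160:200,270:310,::-1]),f(b[205:245,285:325,::-1])]))
print("cap diff",np.abs(A.astype(int)-a[160:200,270:310,::-1]).mean(),np.abs(B.astype(int)-b[205:245,285:325,::-1]).mean())
```

```text
20.55 [ 0.49670292 -0.10448978  0.28805695] [0.64218194 0.08599094 0.07431893]
cap diff 2.230625 11.564791666666666
```

View pics/fs.png

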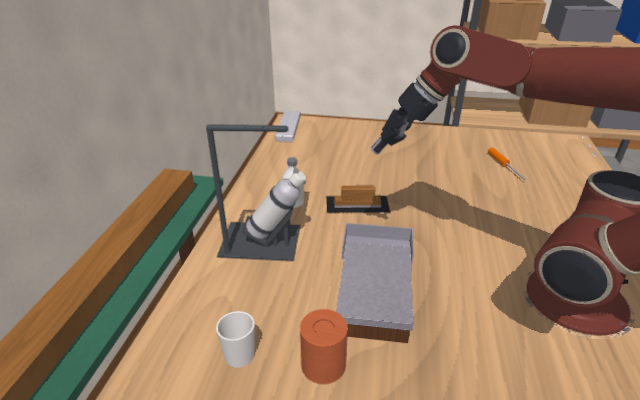

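View pics/fc.png

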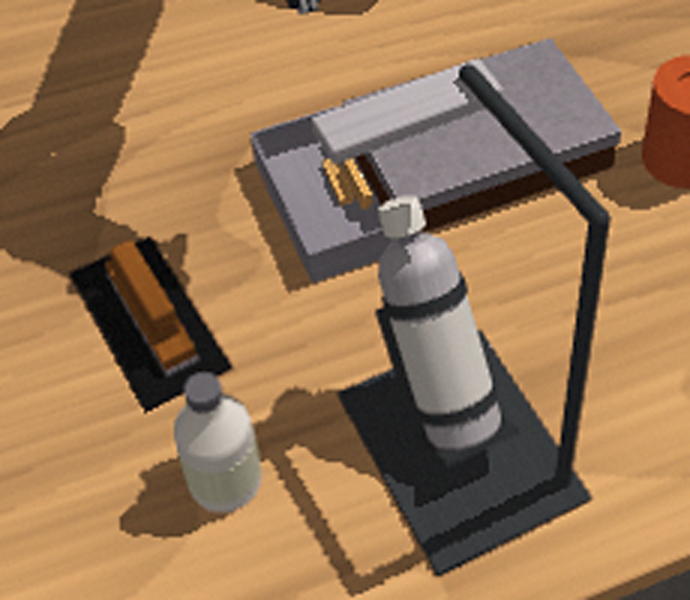

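View pics/fcap.png

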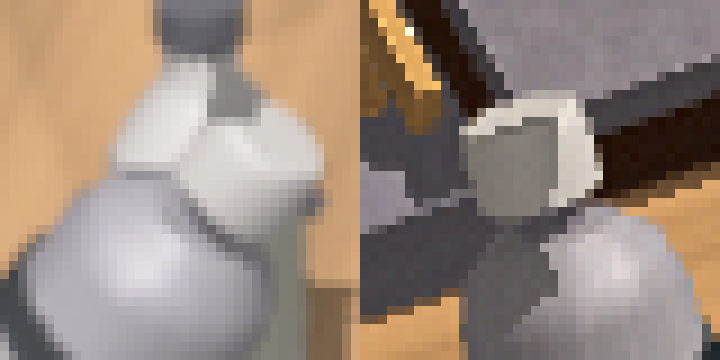

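>>> apply_moves([
  {"linear": [0.005,0,0],"delta_rot": [0,6,0],"fingers": 255},
  {"linear": [0.01,0,0],"delta_rot": [0,12,0],"fingers": 255},
  {"linear": [0.015,0,0],"delta_rot": [0,18,0],"fingers": 255},
  {"linear": [0.02,0,0],"delta_rot": [0,24,0],"fingers": 255},
  {"linear": [0.02,0,0],"delta_rot": [0,30,0],"fingers": 255},
  {"linear": [0.02,0,0],"delta_rot": [0,35,0],"fingers": 255},
  {"linear": [0.02,0,0],"delta_rot": [0,35,0],"fingers": 255},
  {"linear": [0.02,0,0],"delta_rot": [0,35,0],"fingers": 255},
])

```text
time: 21.45
tool_pos: [0.4803, -0.106, 0.2764]
tool_rot: [0.002, -0.048, 0.999, 0.0]
contact_force: [-0.7, -0.9, 0.1]
gripper_width: -0.002
```

Run:
```python
from h import *
b=eyes.grab_frame("wrist")[:,:,::-1]; cv2.imwrite("pics/w20.png",b)
```

```text
(no output)
```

View pics/w20.png

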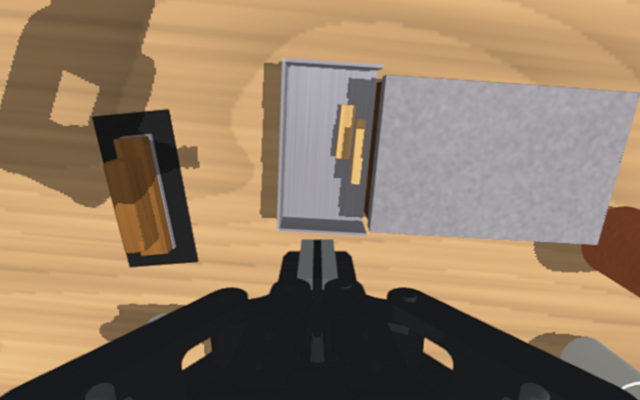

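>>> apply_moves([
  {"linear": [0.01,0.005,0.03],"delta_rot": [0,0,0],"fingers": 255},
  {"linear": [0.02,0.01,0.06],"delta_rot": [0,0,0],"fingers": 255},
  {"linear": [0.03,0.015,0.09],"delta_rot": [0,0,0],"fingers": 255},
  {"linear": [0.04,0.02,0.12],"delta_rot": [0,0,0],"fingers": 255},
  {"linear": [0.04,0.02,0.12],"delta_rot": [0,0,0],"fingers": 255},
  {"linear": [0.04,0.02,0.12],"delta_rot": [0,0,0],"fingers": 255},
  {"linear": [0.04,0.02,0.12],"delta_rot": [0,0,0],"fingers": 255},
  {"linear": [0.04,0.02,0.12],"delta_rot": [0,0,0],"fingers": 255},
])

```text
time: 22.3
tool_pos: [0.4404, -0.0908, 0.1592]
tool_rot: [0.004, -0.047, 0.999, -0.001]
contact_force: [0.4, -0.5, -0.3]
gripper_width: -0.002
```

Run:
```python
from h import *
b=eyes.grab_frame("wrist")[:,:,::-1]; cv2.imwrite("pics/w21.png",cv2.resize(b[0:240,220:520],None,fx=2.5,fy=2.5,interpolation=2))
```

```text
(no output)
```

View pics/w21.png

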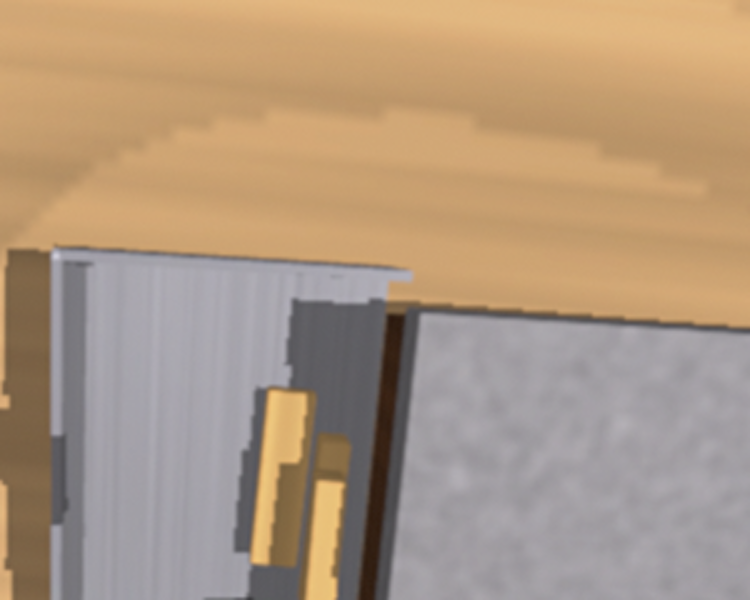

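>>> apply_moves([
  {"linear": [-0.02,0.01,0],"delta_rot": [0,0,0],"fingers": 255},
  {"linear": [-0.04,0.02,0],"delta_rot": [0,0,0],"fingers": 255},
  {"linear": [-0.05,0.03,0],"delta_rot": [0,0,0],"fingers": 255},
  {"linear": [-0.05,0.03,0],"delta_rot": [0,0,0],"fingers": 255},
  {"linear": [-0.05,0.03,0],"delta_rot": [0,0,0],"fingers": 255},
  {"linear": [-0.05,0.03,0],"delta_rot": [0,0,0],"fingers": 255},
  {"linear": [-0.05,0.03,0],"delta_rot": [0,0,0],"fingers": 255},
  {"linear": [-0.05,0.03,0],"delta_rot": [0,0,0],"fingers": 255},
])

```text
time: 23.15
tool_pos: [0.4854, -0.0558, 0.1568]
tool_rot: [0.002, -0.047, 0.999, -0.0]
contact_force: [0.3, -0.8, 0.2]
gripper_width: 0.002
```

Run:
```python
from h import *
b=eyes.grab_frame("wrist")[:,:,::-1]; cv2.imwrite("pics/w22r.png",b); cv2.imwrite("pics/w22.png",np.clip(1.4*cv2.resize(b[40:240,220:420].astype(np.float32),None,fx=3,fy=3,interpolation=2),0,255).astype(np.uint8))
```

```text
(no output)
```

View pics/w22.png

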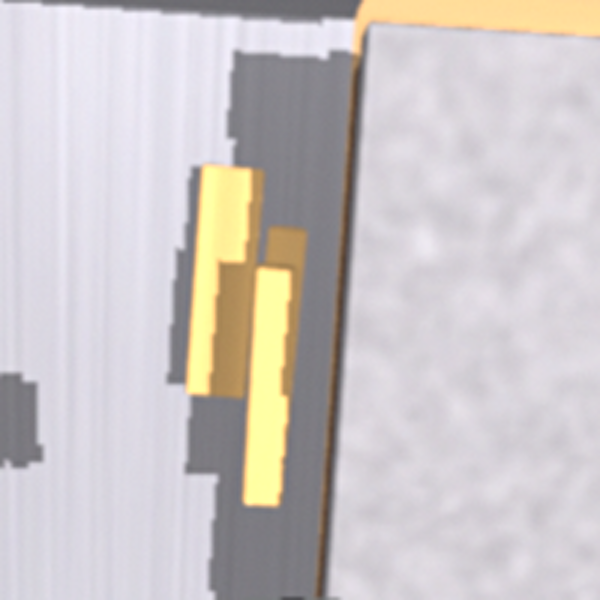

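```bash
python3 -c "
from plant import job_done,state
print(job_done()); print(state()['time'])"
```

```text
the job is handed in; nothing more can be done
None
the job is handed in; nothing more can be done
```

The job is handed in after about 23 s of the allowed 67 s, with every step done in the order you asked.

- **Sweep:** I held the scraper by its ridge and swept the offcuts along the board in one pass. The last wrist pictures show a clear board and what I read as three offcuts in the tray. One lies flat. The other two are close together beside the board's end face, partly overlapping and in shadow, so the count is less certain than the rest.
- **Scraper:** It stands upright on its mat, about 2 mm and 3 mm from the mat's centre. Its measured angle is 10.9° against the mat's 10.5°, so it is in line within measuring error.
- **Cap:** I pressed it along the can's axis with the fingers shut. The force rose from 2.8 N to 4.2 N, then climbed sharply when it bottomed at about 8.2 mm. The end stop took a brief peak of about 17 N, more than the 5 N the spring needs. After release the pictures show the cap back up.
- **Lamp, roll, cup and glue bottle:** None was touched as far as I can tell. The last pictures show them as they stood.

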